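# Torque-check the nozzle's clamp screw

## Robot

A 6-joint arm with a two-finger parallel gripper is mounted at the origin on the work surface. World frame = base frame: x ahead of the robot, y to its left, z up, the work surface at z = 0. Lengths are in m, angles in rad, forces in N, time in s.
With the tool pointing down it reaches from about 0.35 to 1 m from the base axis. Payload 7.1 kg.
Tool frame: the origin (TCP) lies at the very end of the fingers, on their centre line; the grasp point (between the pads) lies 19 mm behind it; z points along the fingers, y is the direction in which the jaws open and shut (so a half turn about z gives the same grasp; the last joint's range is limited). The gripper opens to 85 mm and grips with 20 to 120 N. Pads are 22 mm wide; open, the fingers measure 114 mm over their backs; the gripper's body (76 mm by 85 mm) begins 54 mm behind the grasp point. The pads swing forward as they close: fully open they stand 13 mm farther back than shut.
Start: joints at [-1.158, 0.423, 1.63, -0, 1.089, -0.019], TCP at [0.262, -0.568, 0.231] pointing down, gripper open.
Joint ranges: [-3, 3], [-0.9, 2.11], [0.09, 2.58], [-1.31, 4.45], [0.11, 2.69], [-2.54, 2.54]. Speed limits (rad/s): [2.39, 2.39, 3.01, 3.14, 3.14, 3.14].

## Interface

Orientations are given as a 3x3 rotation matrix whose columns are the frame's x, y, z axes.
In Python, from station import * gives the robot as it stands. The module is installed in compiled form; this text tells all that it offers.
- The arm moves only by the tool carry_out, never from a script. Its argument "plan" is a list that holds one entry, the list of rows, each a list of 7 numbers: the finger opening in m, from 0 to 0.0854, then the shift along the tool's x, y, z in m, then the turn, a rotation vector about the tool's x, y, z in rad. In form: [[[fingers, tx, ty, tz, rx, ry, rz], ...]]. A call has 1 to 20 rows; each row shifts and turns the commanded pose from where the row before left it, along the tool's axes as they then stand; what a row does not reach is not made up. A row lasts 1/12 s, in which the tool goes at most 41.7 mm and 7.16 degrees, less where a joint would pass 70% of its speed; a pose out of reach is approached as far as the arm can. A call is refused whole if a number of a shift passes 0.0417 or a number of a turn 0.125, either way. A call with a gripper value outside its range is refused whole. The fingers move at their own pace and stop on an object; "squeeze" is the grip in N (left out, the last holds). Time passes only in rows, so rows that do not move let the fingers close. It gives the time, the measured TCP pose, the force and the opening at its end, in the units of the state.
- state(): the state, without advancing time (a new reading comes with each control period).
- capture(name): name is "scene" or "top" or "wrist"; returns the picture (384x512x3 uint8, red, green, blue); there is no depth.
- get_calibration(name): a dict with "K" (3x3 intrinsics, pixels), "rvec" (rotation vector, rad) and "tvec" (3), from world to camera coordinates, as OpenCV has them; the wrist camera has in their place "tool_from_camera" (4x4, takes a point from camera to tool coordinates, whose origin is the TCP and whose axes are the flange's). Camera axes: x right, y down, z forward; pixel columns grow to the right and rows downward; lengths in m; the calibration is good to about 2 mm. A picture is of the moment at which its call begins: read the wrist's pose just before it. get_calibration takes no time and is no camera call.
- close_job(): hands the job in, once; it reports no verdict.
The state is a dict: "time_s": time; "joints": joint angles; "joint_vel": joint speeds; "effort": joint torques, N m; "tool_pos": TCP position; "eef_rot": TCP orientation; "ft_force": force on the tool from outside, world axes, zero at the start; "ft_torque": the same for the moment, N m; "grip_width": finger opening in m.
Only numpy, scipy, OpenCV 4.12 (cv2) and the standard library are available. Lean on these libraries where they do the work, as an engineer would, in place of code of your own. Each camera call takes 0.05 s, during which the arm holds its last target. There are 200 camera calls.

## Task

Two clamp blocks on the coating bench carry the same blue torque-indicating knob on their clamp screw. On the block that holds the steel nozzle with the brass fitting, twist the blue knob clockwise (seen from above) until its red pointer lies in the green band, without going past the band, and keep it there for two seconds: the black screw flange below must stay where it is. Then let go so that the knob springs back to rest, and do not twist the knob of the block that holds the black lens.

Things in the scene. Friction and masses are not known exactly. Their poses are not given: they have to be found in the camera images.
- nozzle_grip (a point): Grip point of the nozzle clamp's upright blue bar knob, on its vertical turning axis. Bar 44 mm long (x; +x to the red pointer), 12 thick (y), 32 tall; its top is 12.5 mm above this point. Turns with the knob, z up. The black flange is 24 mm below, with a hub 24 mm wide and 4.5 high on it. Nothing within 80 mm is higher than the flange. The bar starts within 43 degrees of world x.
- nozzle_knob (a joint): Twist (rad) of that knob relative to the screw flange below it: 0 at rest, positive clockwise from above. A spring of 0.35 N m/rad resists and returns it to 0, so the twist shows the torque. The green band on the flange runs from 0.35 to 0.87 rad (20 to 50 degrees); stop at 1.2 rad.
- nozzle_screw (a joint): Angle (rad) of the nozzle's clamp screw with its black flange (60 mm across, top 57 mm above the table), clockwise positive, 0 at the start (white witness marks in line). Friction holds it up to 0.8 N m. Fixed aluminium block 76 x 60 x 50 mm, foot 110 x 80 mm; the 28 mm steel nozzle lies level, its tip 76 mm to the +y side, a brass fitting 60 mm to -y.
- lens_knob (a joint): Twist (rad) of the same kind of blue knob on the other clamp block, which holds a black lens barrel 36 mm across; 0 at rest, sprung likewise. It stands at least 0.19 m from the nozzle's block, to its left or right. Not to be twisted.
Mind the look-alikes: they are no part of the job. What is shaped like the part that bears nozzle_grip but orange is not meant.

How it is judged:
By the outcome, as a careful person would: the job done as asked, in the order asked, and still so for the second after the job is handed in, with the robot touching nothing.
It also fails if it takes over 35 s, if anything falls off the work surface, if the arm or the gripper's body presses on something with over 40 N, if the wrist force passes 120 N, or if a joint passes its speed limit or range.

## Working session

There is one attempt and no reset: what is moved stays moved. The work goes in short steps, Python scripts to look and compute and a tool call to move; the robot and the scene stay as the last step left them, time stands still between calls to the robot, and variables do not carry over. Pictures are saved under pics/ and viewed, about 8 in all and at most 12, crops included, and the job is handed in when it is done.

Besides the shell and the picture viewer there is one more tool, called after "Call:" as name(argument=value, ...) on one line, values as JSON. carry_out: Moves the arm, as the interface text tells. Its arguments: {"type":"object","properties":{"plan":{"type":"array","items":{"type":"array","items":{"type":"array","items":{"type":"number"}}}},"squeeze":{"type":"number"}},"required":["plan"]}

```bash
mkdir -p pics; python3 - <<'E'
from station import *
import cv2,numpy as np
s=state();print(s)
for n in("scene","top"):
    im=capture(n);cv2.imwrite(f"pics/{n}0.png",im[...,::-1])
    c=get_calibration(n);R=cv2.Rodrigues(np.array(c["rvec"],float))[0];print(n,c["K"],-R.T@np.array(c["tvec"]).ravel())
a=cv2.imread("pics/top0.png");cv2.imwrite("pics/top0b.png",cv2.resize(a,(800,600)))
print(get_calibration("wrist"))
E
```

```text
{'time_s': 0.0, 'joints': array([-1.15802014e+00,  4.23849482e-01,  1.63067907e+00, -6.73639081e-06,
        1.08860238e+00, -1.90222455e-02]), 'joint_vel': array([ 0.00066608,  0.00152144, -0.00142231,  0.00168589,  0.00126292,
        0.00126271]), 'effort': array([-2.20198883e-03, -5.57385385e+01, -2.81740165e+01, -2.49393901e-05,
        7.26567159e-03, -6.21464642e-05]), 'tool_pos': array([ 0.26135746, -0.56713402,  0.23054459]), 'eef_rot': array([[ 9.08213263e-01,  4.18507205e-01, -6.22553811e-04],
       [ 4.18507668e-01, -9.08212174e-01,  1.40668618e-03],
       [ 2.32973508e-05, -1.53811459e-03, -9.99998817e-01]]), 'ft_force': array([-0.59068834,  0.37584985, -0.35193721]), 'ft_torque': array([-0.02169748, -0.02901699, -0.04481747]), 'grip_width': 0.08547278365251262}
scene [[422.97539013   0.         251.23161696]
 [  0.         422.97539013 185.54162486]
 [  0.           0.           1.        ]] [1.04628454 0.61290185 0.71687046]
top [[415.95352774   0.         259.03746879]
 [  0.         415.95352774 183.3407752 ]
 [  0.           0.           1.        ]] [0.39062172 0.04467681 0.94348352]
{'K': array([[302.83220675,   0.        , 252.93317694],
       [  0.        , 302.83220675, 192.05027769],
       [  0.        ,   0.        ,   1.        ]]), 'tool_from_camera': array([[-2.60123111e-04, -9.51011258e-01, -3.09156141e-01,
         7.90841365e-02],
       [ 9.99999964e-01, -2.69726629e-04, -1.16770806e-05,
         1.08584153e-03],
       [-7.22826085e-05, -3.09156132e-01,  9.51011294e-01,
        -1.42498782e-01],
       [ 0.00000000e+00,  0.00000000e+00,  0.00000000e+00,
         1.00000000e+00]])}
```

View pics/top0b.png

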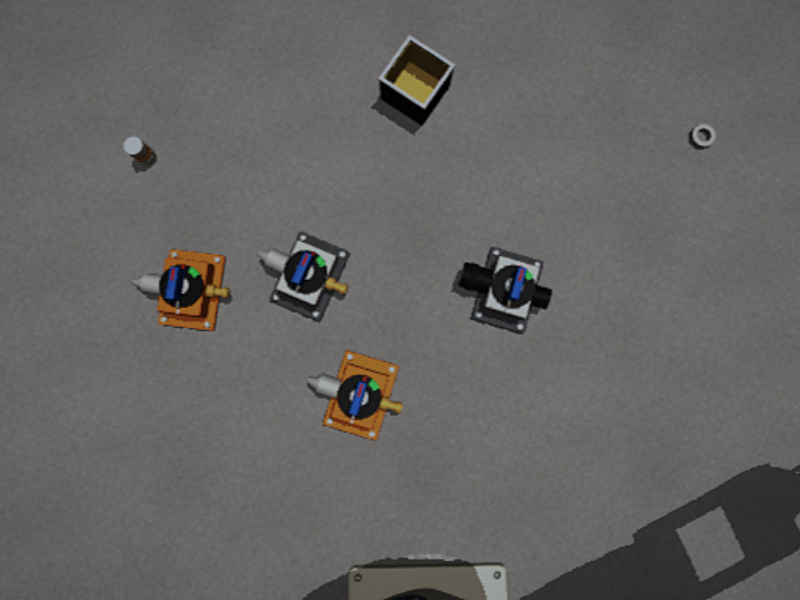

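View pics/scene0.png

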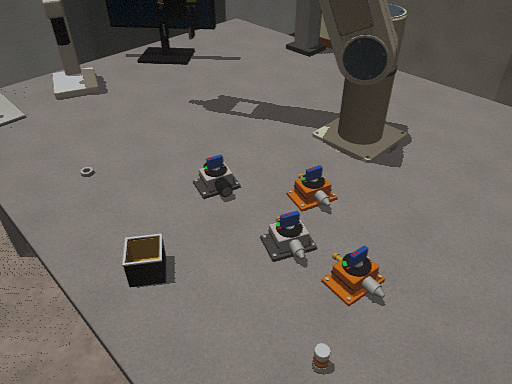

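The top view (800 px) shows four blocks:
- Orange blocks with nozzles at (182,287) and (360,397), which are look-alikes.
- An aluminium block with the black lens at (515,287).
- An aluminium block with the steel nozzle and brass fitting at (306,272), which fits the description.

I'll confirm this one in an enlarged crop.

```bash
python3 - <<'E'
import cv2
a=cv2.imread("pics/top0.png");c=a[140:215,155:255];b=cv2.imread("pics/scene0.png")[195:270,250:350]
t=cv2.resize(c,(800,600),interpolation=cv2.INTER_CUBIC);cv2.imwrite("pics/c1.png",t)
E
```

```text
(no output)
```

View pics/c1.png

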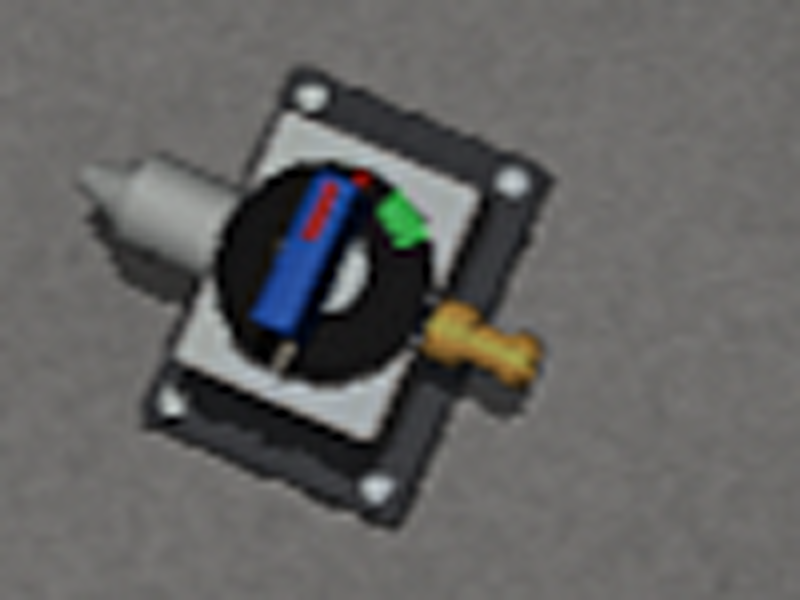

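Confirmed: aluminium block, steel nozzle with brass fitting. In the crop, the bar top's centre is at about (305,251), the flange centre at about (325,273), the pointer at the upper end and the green band clockwise of it. Next I'll compute the pose.

```bash
cat >h.py <<'E'
from station import *
import cv2,numpy as np
from scipy.spatial.transform import Rotation as Ro
def ray(n,uv,z,T=None):
    c=get_calibration(n);K=np.array(c["K"])
    d=np.linalg.solve(K,[uv[0],uv[1],1])
    if n=="wrist":
        M=np.array(c["tool_from_camera"]);p,R=T
        o=p+R@M[:3,3];d=R@M[:3,:3]@d
    else:
        R=cv2.Rodrigues(np.array(c["rvec"],float))[0];o=-R.T@np.array(c["tvec"]).ravel();d=R.T@d
    return o+d*(z-o[2])/d[2]
def delta(p,yaw):
    # target: tool down, tool x along world yaw; shift in current tool axes, rotvec
    s=state();R=s["eef_rot"];c,n=np.cos(yaw),np.sin(yaw)
    G=np.array([[c,n,0],[n,-c,0],[0,0,-1.]])
    print("t",s["time_s"],"pos",s["tool_pos"].round(4),"yaw",np.arctan2(R[1,0],R[0,0]).round(4),"F",s["ft_force"].round(2),"w",s["grip_width"])
    print("shift",(R.T@(np.array(p)-s["tool_pos"])).round(4),"turn",Ro.from_matrix(R.T@G).as_rotvec().round(4))
E
python3 - <<'E'
from h import *
q=lambda u,v:(154.5+.5+(u-3.5)/8,140+(v-3.5)/8)
for u,v in[(322,170),(358,183),(290,333),(250,318)]:print(ray("top",q(u,v),.0935))
P=[ray("top",q(u,v),.0935) for u,v in[(322,170),(358,183),(290,333),(250,318)]]
print("c",np.mean(P,0),"fl",ray("top",q(325,273),.057))
d=P[0]+P[1]-P[2]-P[3];print("yaw",np.arctan2(d[1],d[0]))
c=np.mean(P,0);delta([c[0],c[1],.231],np.arctan2(d[1],d[0]))
print(ray("top",(515*.64,287*.64),.0935))
E
```

```text
[0.53512523 0.15996669 0.0935    ]
[0.53164929 0.15068818 0.0935    ]
[0.49285445 0.16791439 0.0935    ]
[0.49682863 0.17817337 0.0935    ]
c [0.5141144  0.16418566 0.0935    ] fl [0.51335613 0.16395829 0.057     ]
yaw -0.4308262873481607
t 0.1 pos [ 0.2614 -0.5672  0.2306] yaw 0.4318 F [ 0.72 -0.38  0.3 ] w 0.08517807378063581
shift [ 5.356e-01 -5.585e-01  4.000e-04] turn [-1.300e-03  6.000e-04  8.626e-01]
[ 0.48493597 -0.11764128  0.0935    ]
```

Call:
carry_out(plan=[[[0.085,0.0268,-0.0279,0,0,0,0],[0.085,0.0268,-0.0279,0,0,0,0],[0.085,0.0268,-0.0279,0,0,0,0],[0.085,0.0268,-0.0279,0,0,0,0],[0.085,0.0268,-0.0279,0,0,0,0],[0.085,0.0268,-0.0279,0,0,0,0],[0.085,0.0268,-0.0279,0,0,0,0],[0.085,0.0268,-0.0279,0,0,0,0],[0.085,0.0268,-0.0279,0,0,0,0],[0.085,0.0268,-0.0279,0,0,0,0],[0.085,0.0268,-0.0279,0,0,0,0],[0.085,0.0268,-0.0279,0,0,0,0],[0.085,0.0268,-0.0279,0,0,0,0],[0.085,0.0268,-0.0279,0,0,0,0],[0.085,0.0268,-0.0279,0,0,0,0],[0.085,0.0268,-0.0279,0,0,0,0],[0.085,0.0268,-0.0279,0,0,0,0],[0.085,0.0268,-0.0279,0,0,0,0],[0.085,0.0268,-0.0279,0,0,0,0],[0.085,0.0268,-0.0279,0,0,0,0]]])

```text
time_s: 1.77
tool_pos: [0.5148, 0.1655, 0.2311]
eef_rot: [[0.908, 0.419, -0.0], [0.419, -0.908, -0.0], [-0.0, 0.0, -1.0]]
ft_force: [1.7, -2.1, 0.3]
grip_width: 0.0849
```

Call:
carry_out(plan=[[[0.085,0,0,0,0,0,-0.114],[0.085,0,0,0,0,0,-0.114],[0.085,0,0,0,0,0,-0.114],[0.085,0,0,0,0,0,-0.114],[0.085,0,0,0,0,0,-0.114],[0.085,0,0,0,0,0,-0.114],[0.085,0,0,0,0,0,-0.114],[0.085,0,0,0,0,0,-0.114],[0.085,0,0,0,0,0,-0.114],[0.085,0,0,0,0,0,-0.114],[0.085,0,0,0,0,0,-0.114],[0.085,0,0,0,0,0,-0.114],[0.085,0,0,0,0,0,-0.114],[0.085,0,0,0,0,0,-0.114],[0.085,0,0,0,0,0,-0.114],[0.085,0,0,0,0,0,-0.114],[0.085,0,0,0,0,0,-0.114],[0.085,0,0,0,0,0,-0.114],[0.085,0,0,0,0,0,-0.114],[0.085,0,0,0,0,0,-0.114]]])

```text
time_s: 3.43
tool_pos: [0.5145, 0.1634, 0.231]
eef_rot: [[-0.911, 0.412, -0.001], [0.412, 0.911, -0.0], [0.001, -0.001, -1.0]]
ft_force: [0.9, -0.1, 0.3]
grip_width: 0.0855
```

```bash
cat >w.py <<'E'
from h import *
import sys
s=state();im=capture("wrist")[...,::-1];n=sys.argv[1]
np.savez(n,p=s["tool_pos"],R=s["eef_rot"])
cv2.imwrite(f"pics/{n}.png",cv2.resize(im,(800,600),interpolation=cv2.INTER_CUBIC))
cv2.imwrite(f"pics/{n}_raw.png",im)
delta([.5137,.164,.231],2.711);print(s["joints"].round(3))
E
python3 w.py w1
```

```text
t 3.4833 pos [0.5146 0.1634 0.231 ] yaw 2.7241 F [ 1.01  0.11 -0.31] w 0.08465491582950269
shift [ 0.001   0.0002 -0.    ] turn [-0.0005 -0.0006  0.0131]
[ 0.285  0.3    1.818  0.     1.024 -0.861]
```

View pics/w1.png

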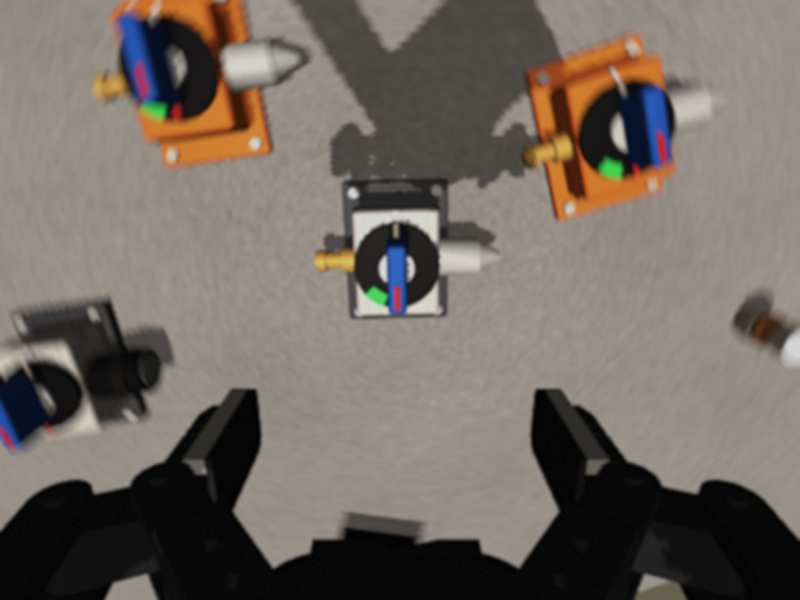

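The target is centred between the fingers: its bar runs from (397,240) to (398,313), nearly parallel to tool x. The lens block is at lower left and the orange blocks at the top. I'll measure it more closely.

```bash
python3 - <<'E'
from h import *
im=cv2.imread("pics/w1_raw.png");c=im[130:210,215:295];cv2.imwrite("pics/c2.png",cv2.resize(c,(640,640),interpolation=cv2.INTER_CUBIC)[:600])
E
```

```text
(no output)
```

View pics/c2.png

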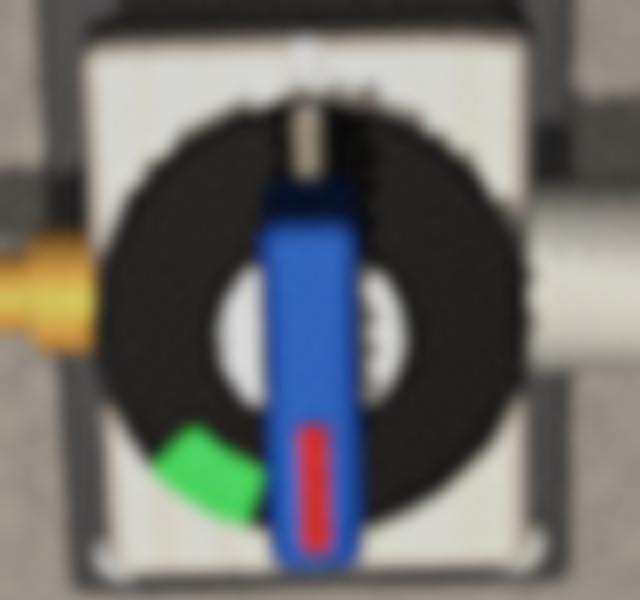

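```bash
python3 - <<'E'
from h import *
f=np.load("w1.npz");T=(f["p"],f["R"])
q=lambda u,v:(215+(u-3.5)/8,130+(v-3.5)/8)
a,b=[ray("wrist",q(*x),.0935,T) for x in[(309,218),(316,567)]]
d=b-a;print(a,b,np.linalg.norm(d),"c",(a+b)/2,"yaw",np.arctan2(d[1],d[0]))
fl=ray("wrist",q(312,310),.057,T);print("fl",fl)
delta([.5137,.164,.066],np.arctan2(-d[1],-d[0]))
E
```

```text
[0.49387041 0.17194021 0.0935    ] [0.53374761 0.15487686 0.0935    ] 0.04337451851824233 c [0.51380901 0.16340854 0.0935    ] yaw -0.4043221310970812
fl [0.51211708 0.16416271 0.057     ]
t 3.4833 pos [0.5146 0.1634 0.231 ] yaw 2.7241 F [ 1.01  0.11 -0.31] w 0.08465491582950269
shift [0.001  0.0003 0.165 ] turn [-0.0005 -0.0006 -0.0132]
```

Call:
carry_out(plan=[[[0.05,0.001,0,0.02,0,0,0],[0.05,0,0,0.03,0,0,0],[0.05,0,0,0.03,0,0,0],[0.05,0,0,0.03,0,0,0],[0.05,0,0,0.025,0,0,0],[0.05,0,0,0.02,0,0,0],[0.05,0,0,0.01,0,0,0],[0.05,0,0,0,0,0,0],[0.05,0,0,0,0,0,0]]])

```text
time_s: 4.23
tool_pos: [0.514, 0.1639, 0.0664]
eef_rot: [[-0.909, 0.418, -0.001], [0.418, 0.909, -0.0], [0.001, -0.0, -1.0]]
ft_force: [0.5, 0.1, 0.6]
grip_width: 0.0498
```

```bash
python3 w.py w2
```

```text
t 4.2833 pos [0.5146 0.1641 0.0671] yaw 2.711 F [-0.16  0.51  1.19] w 0.05012684856470619
shift [ 0.0006 -0.0003 -0.1639] turn [ 0.0007  0.0008 -0.    ]
[ 0.287  0.549  1.91   0.     0.683 -0.853]
```

View pics/w2.png

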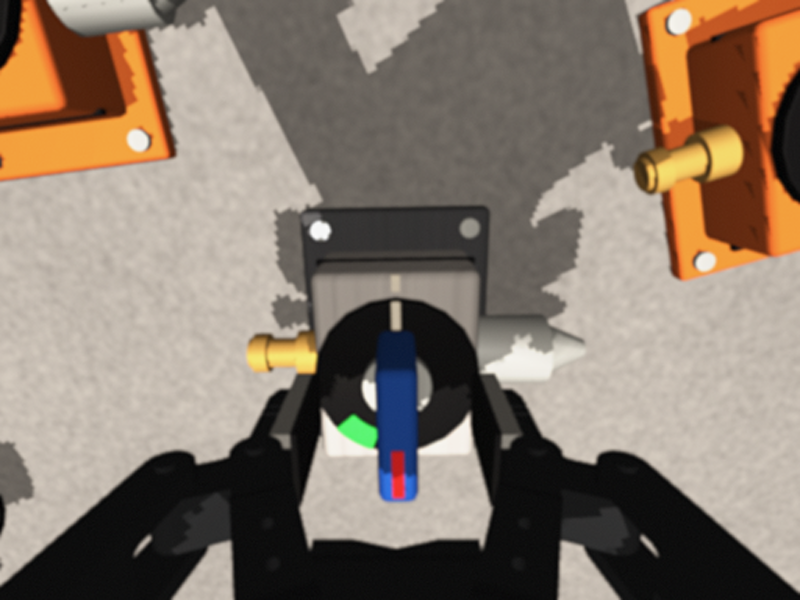

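The fingers straddle the bar, centred at x≈398 between the pads at about 310 and 490, and the bar is parallel to the pads. The witness marks at (396,285) and (396,315) are in line. I'll close.

Call:
carry_out(plan=[[[0.03,0,0,0,0,0,0],[0.02,0,0,0,0,0,0],[0.015,0,0,0,0,0,0],[0.005,0,0,0,0,0,0],[0.005,0,0,0,0,0,0],[0.005,0,0,0,0,0,0],[0.005,0,0,0,0,0,0]]], squeeze=45)

```text
time_s: 4.87
tool_pos: [0.5145, 0.164, 0.0674]
eef_rot: [[-0.909, 0.417, 0.002], [0.417, 0.909, 0.0], [-0.001, 0.001, -1.0]]
ft_force: [-1.7, -1.4, 5.9]
grip_width: 0.0114
```

Call:
carry_out(plan=[[[0.005,0,0,0,0,0,0.03],[0.005,0,0,0,0,0,0.05],[0.005,0,0,0,0,0,0.05],[0.005,0,0,0,0,0,0.05],[0.005,0,0,0,0,0,0.05],[0.005,0,0,0,0,0,0.05],[0.005,0,0,0,0,0,0.05],[0.005,0,0,0,0,0,0.05],[0.005,0,0,0,0,0,0.05],[0.005,0,0,0,0,0,0.05],[0.005,0,0,0,0,0,0.05],[0.005,0,0,0,0,0,0.05],[0.005,0,0,0,0,0,0.03],[0.005,0,0,0,0,0,0],[0.005,0,0,0,0,0,0],[0.005,0,0,0,0,0,0]]])

```text
time_s: 6.2
tool_pos: [0.5144, 0.1639, 0.0674]
eef_rot: [[-0.507, 0.862, 0.001], [0.862, 0.507, -0.0], [-0.001, 0.001, -1.0]]
ft_force: [-1.1, -1.1, 6.6]
grip_width: 0.0113
```

```bash
python3 w.py w3; python3 -c "
from station import *;print(state()['ft_torque'])"
```

```text
t 6.25 pos [0.5144 0.1639 0.0674] yaw 2.1024 F [-2.46 -1.34  6.7 ] w 0.011140828015999686
shift [ 0.0003 -0.0004 -0.1636] turn [ 0.0009  0.0009 -0.6086]
[ 2.87e-01  5.47e-01  1.91e+00 -1.00e-03  6.83e-01 -2.45e-01]
[-0.24497526  0.26443026  0.17808237]
```

View pics/w3.png

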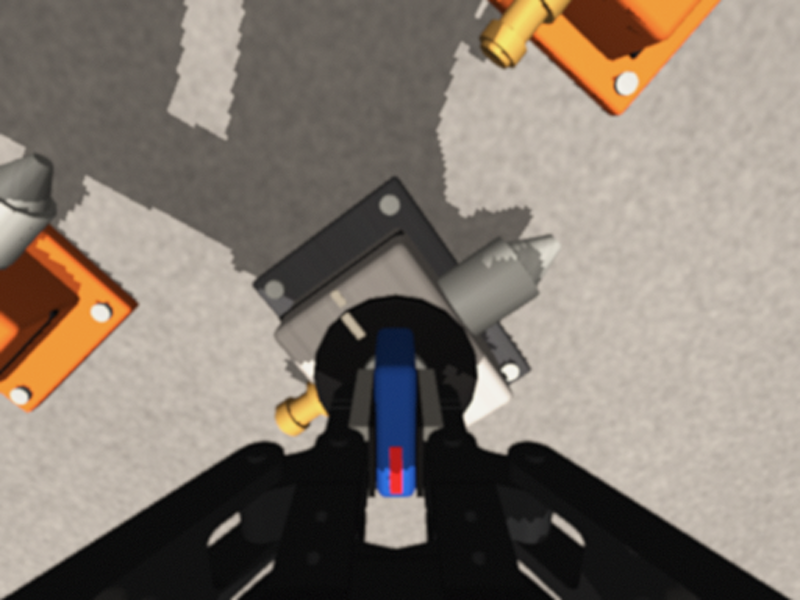

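The knob has turned with the jaws by about 0.61 rad (35°), mid-band. The witness marks at (338,298) and (353,326) still line up on the block axis, so the flange hasn't moved. The counter-torque of 0.18 N m roughly agrees with the spring. I'll hold for over 2 s.

Call:
carry_out(plan=[[[0.005,0,0,0,0,0,0],[0.005,0,0,0,0,0,0],[0.005,0,0,0,0,0,0],[0.005,0,0,0,0,0,0],[0.005,0,0,0,0,0,0],[0.005,0,0,0,0,0,0],[0.005,0,0,0,0,0,0],[0.005,0,0,0,0,0,0],[0.005,0,0,0,0,0,0],[0.005,0,0,0,0,0,0],[0.005,0,0,0,0,0,0],[0.005,0,0,0,0,0,0],[0.005,0,0,0,0,0,0],[0.005,0,0,0,0,0,0],[0.005,0,0,0,0,0,0],[0.005,0,0,0,0,0,0],[0.005,0,0,0,0,0,0],[0.005,0,0,0,0,0,0],[0.005,0,0,0,0,0,0],[0.005,0,0,0,0,0,0]]])

```text
time_s: 7.92
tool_pos: [0.5144, 0.1639, 0.0674]
eef_rot: [[-0.507, 0.862, 0.001], [0.862, 0.507, 0.0], [-0.001, 0.001, -1.0]]
ft_force: [-1.4, -1.0, 6.4]
grip_width: 0.0111
```

Call:
carry_out(plan=[[[0.005,0,0,0,0,0,0],[0.005,0,0,0,0,0,0],[0.005,0,0,0,0,0,0],[0.005,0,0,0,0,0,0],[0.005,0,0,0,0,0,0],[0.005,0,0,0,0,0,0],[0.005,0,0,0,0,0,0],[0.005,0,0,0,0,0,0],[0.005,0,0,0,0,0,0],[0.005,0,0,0,0,0,0],[0.005,0,0,0,0,0,0],[0.005,0,0,0,0,0,0],[0.005,0,0,0,0,0,0]]])

```text
time_s: 9.0
tool_pos: [0.5144, 0.1639, 0.0674]
eef_rot: [[-0.507, 0.862, 0.001], [0.862, 0.507, 0.0], [-0.001, 0.001, -1.0]]
ft_force: [-0.5, -1.2, 6.4]
grip_width: 0.0114
```

Call:
carry_out(plan=[[[0.005,0,0,0,0,0,-0.03],[0.005,0,0,0,0,0,-0.05],[0.005,0,0,0,0,0,-0.05],[0.005,0,0,0,0,0,-0.05],[0.005,0,0,0,0,0,-0.05],[0.005,0,0,0,0,0,-0.05],[0.005,0,0,0,0,0,-0.05],[0.005,0,0,0,0,0,-0.05],[0.005,0,0,0,0,0,-0.05],[0.005,0,0,0,0,0,-0.05],[0.005,0,0,0,0,0,-0.05],[0.005,0,0,0,0,0,-0.05],[0.005,0,0,0,0,0,-0.02],[0.005,0,0,0,0,0,0],[0.05,0,0,0,0,0,0],[0.05,0,0,0,0,0,0],[0.05,0,0,0,0,0,0],[0.05,0,0,0,0,0,0],[0.05,0,0,0,0,0,0],[0.05,0,0,0,0,0,0]]])

```text
time_s: 10.67
tool_pos: [0.5139, 0.1639, 0.0663]
eef_rot: [[-0.905, 0.426, -0.0], [0.426, 0.905, -0.0], [0.0, -0.0, -1.0]]
ft_force: [0.7, 0.1, 0.7]
grip_width: 0.0501
```

Call:
carry_out(plan=[[[0.05,0,0,-0.01,0,0,0],[0.05,0,0,-0.02,0,0,0],[0.05,0,0,-0.03,0,0,0],[0.05,0,0,-0.03,0,0,0],[0.05,0,0,-0.03,0,0,0],[0.05,0,0,-0.03,0,0,0],[0.05,0,0,-0.01,0,0,0],[0.05,0,0,0,0,0,0],[0.05,0,0,0,0,0,0]]])

```text
time_s: 11.42
tool_pos: [0.5138, 0.1639, 0.2265]
eef_rot: [[-0.905, 0.426, 0.001], [0.426, 0.905, 0.0], [-0.001, 0.001, -1.0]]
ft_force: [-0.0, 0.5, -0.3]
grip_width: 0.0498
```

```bash
python3 w.py w4; python3 - <<'E'
import cv2
im=cv2.imread("pics/w4_raw.png");cv2.imwrite("pics/c4.png",cv2.resize(im[130:205,205:305],(800,600),interpolation=cv2.INTER_CUBIC))
E
```

```text
t 11.4667 pos [0.5132 0.1637 0.2254] yaw 2.7018 F [-0.94 -0.38 -0.32] w 0.049793215193006654
shift [-0.0003  0.0005 -0.0056] turn [-0.001  -0.001  -0.0092]
[ 0.287  0.304  1.824 -0.     1.013 -0.844]
```

View pics/c4.png

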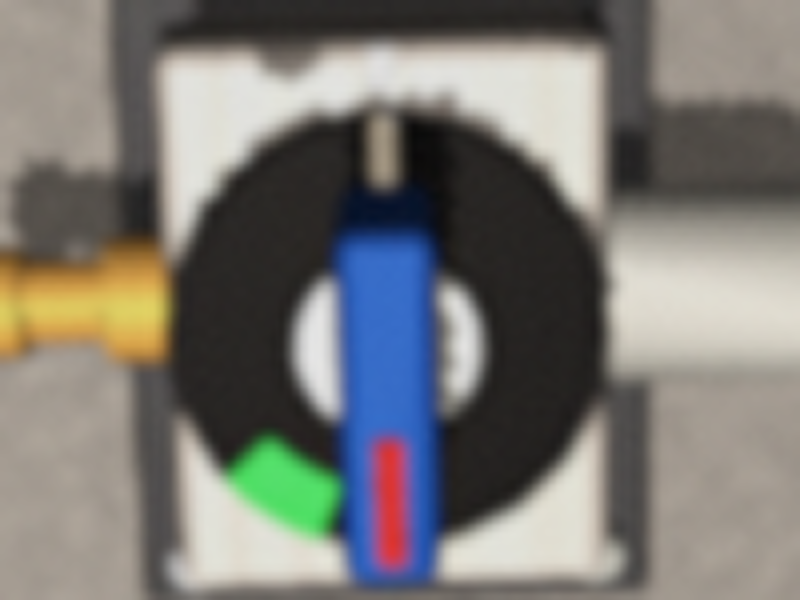

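The bar is back at rest, with the pointer at (390,505) and the green band beside it as before. The witness marks at (382,65) and (382,150) are in line, and the gripper is clear. I'll hand in.

```bash
python3 -c "
from station import *;print(close_job())"
```

```text
the job is handed in; nothing more can be done
None
```

I twisted the blue knob on the aluminium block with the steel nozzle and brass fitting about 0.61 rad (35°) clockwise, to the middle of the green band. I held it there for about 3 s and turned it back to nearly rest in the jaws. Then I released it to settle and lifted the gripper clear. I handed the job in at about 11.5 s.

- **Twist:** 0.61 rad is how far the tool turned with the bar held in the jaws. I did not see the pointer against the green band during the hold, because the gripper hid the band. The measured torque of about 0.18 N m is a little under the 0.21 N m the spring should give, but would still be inside the band (about 0.5 rad).
- **Flange:** The white witness marks were in line during the twist and again after release.
- **After release:** The last wrist picture shows the knob back at rest and the gripper clear of it.
- **Forces:** The readings at the end of each move stayed below about 8 N.
- **Other blocks:** The arm never came near the lens block's knob or the orange look-alikes. I did not take a final picture of the lens knob.

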